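Flip a circuit board over the edge of a fixture plate

TASK

Turn the circuit board (the one with the black socket and the finned heat sink) over without gripping or lifting it: with the fingertips, gently push it by its socket end against the front edge of the aluminium plate until it tips up on that edge and flops over onto the plate, solder side up. Then gently push it along the plate until its socket is against the rail at the back of the plate and square to it, wholly on the plate. Leave the other things on the bench where they are and finish clear of everything.

Things in the scene. Friction and masses are not known exactly. Their poses are not given: they have to be found in the camera images.
- board: Loose circuit board, 50 to 100 g, blue PCB 70 (x) x 90 (y) x 3 mm, component side up on the bench. Origin: centre of the PCB's underside. z leaves the component side (down once turned over). x runs from the socket end to the leading end, at first towards the plate's front edge within 0.25 rad, 15 to 40 mm short of it. Turned over it lies level, origin 15 mm above what it lies on.
- board_lead (a point): Middle of the board's leading (+x) end, at the underside: x = 35, y = 0, z = 0 mm in the board's frame. The leading 20 mm of the PCB carry nothing tall; behind them stands the finned aluminium heat sink, x = -10 to 15 mm, 60 mm wide in y, top at z = 15 mm.
- board_socket (a point): Middle of the outer end face of the black socket, x = -43, y = 0, z = 11.5 mm in the board's frame. The face is 60 mm wide, from z = 8 to 15 mm. The socket lies from x = -43 to -22 mm, top at 15 mm; its outer 8 mm overhang the PCB's end with 8 mm free below, so a fingertip close to the bench reaches below the face's lower edge.
- plate: Fixed aluminium plate 140 (x) x 190 (y) x 14 mm on the bench; origin at the centre of its underside, x away from the robot (within 0.35 rad). Front edge: a vertical square face at x = -70 mm. At the back a dark steel rail over the whole width, 10 mm thick, 12 mm high above the plate, its front face at x = +60 mm.
- plate_edge (a point): Middle of the upper arris of the plate's front edge: x = -70, y = 0, z = 14 mm in the plate's frame.
- plate_rail (a point): Foot of the rail's front face on the plate's top, middle of the width: x = +60, y = 0, z = 14 mm in the plate's frame.
- dish: Bystander: small steel bowl, 70 mm across, 22 mm high, to the left of the plate (loose; origin under its centre).
- jar: Bystander: small amber jar, 40 mm across, 45 mm high, to the right of the plate (loose; origin under its centre).
- tweezers: Bystander: steel tweezers about 130 mm long and 6 mm high lying to the right of the board (loose; origin under the middle).
- module: Bystander: small green memory module 68 x 30 x 5 mm lying to the left of the board (loose; origin under its centre).
- spool: Bystander: small reel of solder, 60 mm across, 30 mm high, standing flat well to the right (loose; origin under its centre).
- driver: Bystander: screwdriver, 160 mm long, red handle, lying well to the right (loose).
- pump: Bystander: blue desoldering pump, about 190 mm long, 18 mm high, lying well to the left (loose; origin under its middle).
There are look-alikes about, which are no part of the job. Leave any orange, pink or red look-alike of the board alone.

How it is judged (in metres and radians):
On the way:
1. the board has flopped over onto the plate, solder side up (angle between board's own z axis and vertical above 2.9 rad and x of board in the frame of plate above -0.06 m and height (world z) of board below 0.04 m), for 0.1 s.
At the end, for the whole second after the job is handed in: The board lies still and level (within 0.14 rad), solder side up, wholly on the plate, the middle of its socket's end face within 6 mm of the rail's front face and its x axis square to the rail within 0.1 rad (angle between board's own z axis and vertical above 3 rad and x of board_socket in the frame of plate_rail between -0.006 and 0.003 m and angle between the x axis of board and the x axis of plate, either way round below 0.1 rad and y of board in the frame of plate between -0.05 and 0.05 m and height (world z) of board between 0.025 and 0.033 m and linear speed of board below 0.02 m/s); the robot touches nothing.
It fails at once if the board was lifted: both its ends more than 40 mm above the bench at once (height (world z) of each of board_lead, board_socket above 0.04 m).
It fails at once if the board's leading end was raised more than 45 mm (height (world z) of board_lead above 0.045 m).
It fails at once if the board's socket end was raised more than 35 mm above the bench while its leading end was more than 20 mm short of the plate's front edge (tipped up away from the edge) (height (world z) of board_socket above 0.035 m and x of board_lead in the frame of plate_edge below -0.02 m).
It fails at once if a bystander was moved more than 20 mm (distance of any of dish, jar, tweezers, module, spool, driver, pump from where it was at the start of the episode above 0.02 m).
It fails at once if the board was gripped or pushed roughly: the fingers pressed on it with over 35 N (contact force between the fingers and board above 35 N).
It also fails if it takes over 64 s, if anything falls off the work surface, if the arm or the gripper's body presses on something with over 40 N, if the wrist force passes 120 N, or if a joint passes its speed limit or range.

ROBOT

A 6-joint arm with a two-finger parallel gripper is mounted at the origin on the work surface. World frame = base frame: x ahead of the robot, y to its left, z up, the work surface at z = 0. Lengths are in m, angles in degrees, forces in N, time in s.
With the tool pointing down it reaches from about 0.4 to 0.825 m from the base axis. Payload 7 kg.
Tool frame: the origin (TCP) lies on the front face of the gripper's body, between the roots of the fingers; the fingertips stand 66 mm ahead of it and the grasp point (between the pads) lies 47 mm ahead of it; z points along the fingers, y is the line along which they close (so a half turn about z gives the same grasp; the last joint's range is limited). The gripper opens to 88 mm and grips with 3 to 60 N. Pads are 19 mm wide; open, the fingers measure 130 mm over their backs; the gripper's body (78 mm by 193 mm) begins 47 mm behind the grasp point.
Start: joints at [-59.124, 20.546, 0.682, 0, -70.136, -16.507], TCP at [0.167, -0.654, 0.292] pointing down, gripper open.
Joint ranges: [-176.03, 176.03], [-82.01, 121.73], [-58.28, 71.71], [-173.87, 95.51], [-174.79, -0.11], [-173.66, 173.66]. Speed limits (degrees/s): [136.94, 136.94, 172.46, 180, 180, 180].

INTERFACE

Orientations are given as [roll, pitch, yaw] about the fixed x, y, z axes, in that order (R = Rz(yaw) Ry(pitch) Rx(roll)).
In Python, from plant import ctrl gives the robot as it stands.
- The arm moves only by the tool send_rows, never from a script. Its argument "deltas" is a list of rows, each a list of 2 entries, a list of its own where there are three numbers: the shift along the tool's x, y, z each as a share of 800 mm, from -1 to 1, then the turn about the tool's z as a share of 90 degrees, from -1 to 1. A call has exactly 5 rows; each row is the pose to reach, as a shift and turn from the pose commanded when the call began, along the tool's axes at that moment; what a row does not reach only later rows make up. A row lasts 1/12 s, in which the tool goes at most 41.7 mm and 7.16 degrees, less where a joint would pass 70% of its speed; a pose out of reach is approached as far as the arm can. A call with a number of a shift or a turn outside -1 to 1 is refused whole. A call with a gripper value outside its range is refused whole. "gripper" is the opening, from 0 (shut) to 1 (fully open), set as the call begins (left out, the last holds). The fingers move at their own pace and stop on an object; the grip force is fixed at half the most. Time passes only in rows, so rows that repeat a pose let the fingers close, or fill a call up. It gives the time, the measured TCP pose, the force, the opening and the grip force at its end, in the units of the state.
- ctrl.get_obs(): the state, without advancing time (a new reading comes with each control period).
- ctrl.snapshot(name): name is "scene" or "top" or "wrist"; returns a dict with "color" (384x512x3 uint8, red, green, blue), "vertical_fov" (degrees; the focal length in pixels is half the picture's height over the tangent of half this angle, whatever the lens; pixels are square), "cx", "cy" (the principal point, pixels), "k1" (the pictures are not rectified: a ray, as slopes to the right and down, at radius r is drawn at 1 + k1 r^2 times it, then the intrinsics apply), "rvec" (rotation vector, rad) and "tvec" (3), from world to camera coordinates, as OpenCV has them. Camera axes: x right, y down, z forward; pixel columns grow to the right and rows downward; lengths in m; the calibration is good to about 2 mm. A picture is of the moment at which its call begins. There is no depth.
- ctrl.close_job(): hands the job in; it is judged then, once.
Trained networks look in a picture, given as the dict that the camera call returned (one of the last four; its "shot" number tells which), for a name from the list of things; names that differ only in an ending like _2 or _b are one class to them, and where a whole thing is asked for, a point or a joint stands for the part that bears it (a point fixed in the world has none). Each returns a list of dicts, best first, with "conf" (0 to 1); they miss things now and then, are a little off and sometimes report something else, mostly with a low value. They report only what shows in the picture. A call takes as long as a camera call. They do not tell look-alikes from the thing itself.
- ctrl.boxes_of(picture, thing): "xy" ([column, row] as shares, 0 to 1, of the picture: columns of its width, rows of its height, amid what is visible of it).
- ctrl.cut_out(picture, thing): "pixels" (384x512 bool, what is visible of it) and "xy" ([column, row] as shares, 0 to 1, of the picture: columns of its width, rows of its height, amid what is visible of it).
The state is a dict: "clock": time; "joint_pos": joint angles; "qvel": joint speeds; "tau": joint torques, N m; "tool_pos": TCP position; "orientation": TCP orientation; "force": force on the tool from outside, world axes, zero at the start; "moment": the same for the moment, N m; "opening": finger opening in m; "gripper_force": force on a finger pad.
Only numpy, scipy, OpenCV 4.12 (cv2) and the standard library are available. Lean on these libraries where they do the work, as an engineer would, in place of code of your own. Each camera call takes 0.05 s, during which the arm holds its last target. There are 200 camera calls.

## Working session

There is one attempt and no reset: what is moved stays moved. The work goes in short steps, Python scripts to look and compute and a tool call to move; the robot and the scene stay as the last step left them, time stands still between calls to the robot, and variables do not carry over. Pictures are saved under pics/ and viewed, at most 10 in all, crops included, and the job is handed in when it is done.

Besides the shell and the picture viewer there is one more tool, called after "Request:" as name([rows], argument=value, ...), one row to a line, values as JSON. send_rows: Moves the arm, as the interface text tells. Shift numbers are shares of 800 mm and turn numbers shares of 90 degrees, none past 1 either way. Its arguments: {"type":"object","properties":{"deltas":{"type":"array","items":{"type":"array"}},"gripper":{"type":"number"}},"required":["deltas"]}

```bash
ls; mkdir -p pics; cat > h.py <<'E'
import numpy as np,cv2
from plant import ctrl
def K(p):
    f=192/np.tan(np.radians(p["vertical_fov"])/2); return f,p["cx"],p["cy"]
def ray(p,uv):
    f,cx,cy=K(p); k=p["k1"]; uv=np.atleast_2d(np.array(uv,float))
    d=(uv-[cx,cy])/f; s=d.copy()
    for _ in range(30): s=d/(1+k*(s**2).sum(1,keepdims=True))
    R=cv2.Rodrigues(np.array(p["rvec"],float))[0]; t=np.array(p["tvec"],float).ravel()
    return -R.T@t, np.c_[s,np.ones(len(s))]@R
def onz(p,uv,z):
    c,d=ray(p,uv); return c+d*((z-c[2])/d[:,2])[:,None]
def proj(p,X):
    f,cx,cy=K(p); R=cv2.Rodrigues(np.array(p["rvec"],float))[0]
    c=np.atleast_2d(X)@R.T+np.array(p["tvec"],float).ravel(); s=c[:,:2]/c[:,2:]
    return s*(1+p["k1"]*(s**2).sum(1,keepdims=True))*f+[cx,cy]
def save(p,n,s=1,crop=None):
    im=p["color"][:,:,::-1]
    if crop: im=im[crop[1]:crop[3],crop[0]:crop[2]]
    cv2.imwrite(f"pics/{n}.png",cv2.resize(im,None,fx=s,fy=s,interpolation=cv2.INTER_CUBIC))
E
cat > a.py <<'E'
from h import *
np.set_printoptions(precision=4,suppress=True)
print(ctrl.get_obs())
a=ctrl.snapshot("top");save(a,"top1",1.56)
print({k:v for k,v in a.items() if k!="color"})
for t in["board","board_socket","board_lead","plate","plate_edge","plate_rail","dish","jar","tweezers","module"]:
    for d in ctrl.boxes_of(a,t): 
        uv=np.array(d["xy"])*[512,384]; print(t,d["conf"],uv,onz(a,uv,.01))
b=ctrl.snapshot("scene");save(b,"scene1",1.56)
E
python3 a.py
```

```text
pics
{'clock': 0.0, 'joint_pos': array([-59.1231,  20.5912,   0.6331,  -0.019 , -70.1354, -16.5074]), 'qvel': array([-0.1009, -0.1902,  0.0075, -0.0072, -0.0581,  0.0192]), 'tau': array([  0.0019, -58.2724,  29.3069,   6.9974,   0.0072,  -0.0003]), 'tool_pos': array([ 0.1674, -0.6535,  0.2912]), 'orientation': array([ 179.9053,   -0.0094, -165.637 ]), 'force': array([ 0.8989,  0.3269, -0.1994]), 'moment': array([-0.0134,  0.0136, -0.0156]), 'gripper_force': 0.0, 'opening': 0.0875960361144226}
{'vertical_fov': 56.52512908604456, 'cx': 257.4651177049282, 'cy': 188.02666263206643, 'k1': -0.048353197372314416, 'rvec': array([ 2.146 , -2.2074,  0.0203]), 'tvec': array([0.0366, 0.5261, 0.9522]), 'shot': 1}
board 0.8 [354.9184 258.3936] [[ 0.3307 -0.2343  0.01  ]]
board 0.75 [181.7088 219.3024] [[0.4475 0.2315 0.01  ]]
board 0.69 [244.6848 254.592 ] [[0.3481 0.0613 0.01  ]]
board 0.57 [279.9104 199.7184] [[ 0.4936 -0.0381  0.01  ]]
board_socket 0.93 [352.8192 256.2816] [[ 0.3365 -0.2289  0.01  ]]
board_socket 0.64 [244.6848 256.704 ] [[0.3424 0.0615 0.01  ]]
board_socket 0.61 [282.5216 202.
[... 243 characters left out ...]
282.88   202.2144] [[ 0.4867 -0.0459  0.01  ]]
board_lead 0.66 [178.688  220.1856] [[0.4453 0.2399 0.01  ]]
plate 0.94 [275.2 153.6] [[ 0.6199 -0.0291  0.01  ]]
plate_edge 0.58 [278.016  154.0992] [[ 0.6182 -0.0368  0.01  ]]
plate_edge 0.58 [327.424  145.1904] [[ 0.6385 -0.172   0.01  ]]
plate_rail 0.96 [273.408 153.984] [[ 0.619  -0.0242  0.01  ]]
plate_rail 0.32 [105.984  190.0032] [[0.5339 0.4443 0.01  ]]
dish 0.72 [216.4224 168.1152] [[0.5851 0.133  0.01  ]]
dish 0.19 [282.3168 203.0976] [[ 0.4843 -0.0443  0.01  ]]
jar 0.47 [329.6256 147.8016] [[ 0.6311 -0.1777  0.01  ]]
tweezers 0.43 [342.784  210.3936] [[ 0.4601 -0.2066  0.01  ]]
module 0.72 [230.7072 207.0912] [[0.4773 0.0961 0.01  ]]
```

View pics/top1.png

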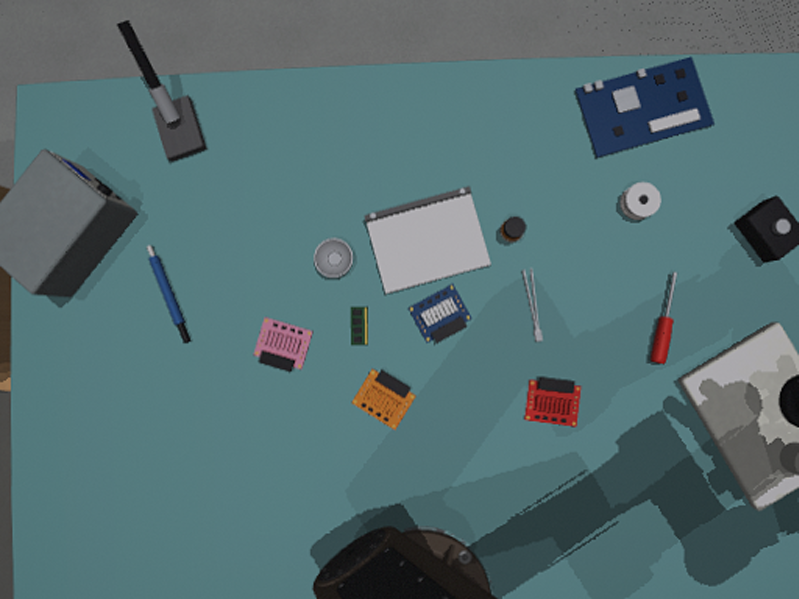

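View pics/scene1.png

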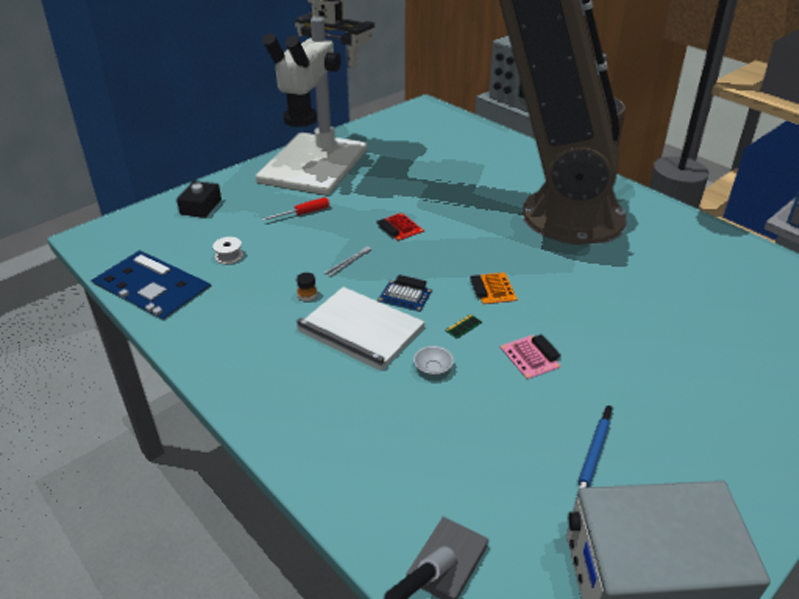

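The blue board is at (440,312) in the 1.56x top view, in front of the white plate, which is at (428,243). The module and tweezers lie well to either side. Next I'll measure the poses.

```bash
cat > m.py <<'E'
from h import *
np.set_printoptions(precision=4,suppress=True)
def rect(p,mask,z):
    n,l,s,c=cv2.connectedComponentsWithStats(mask.astype(np.uint8))
    i=1+np.argmax(s[1:,4]); m=(l==i)
    ct=max(cv2.findContours(m.astype(np.uint8),0,1)[0],key=cv2.contourArea)[:,0,:]
    w=onz(p,ct,z)[:,:2]; r=cv2.minAreaRect((w*1000).astype(np.float32))
    return m.sum(),np.array(r[0]),np.array(r[1]),r[2],cv2.boxPoints(r)
def roi(shape,p,c,rad):
    u=proj(p,c)[0]; g=np.mgrid[:384,:512]; return np.hypot(g[1]-u[0],g[0]-u[1])<rad
def run(p,radp,radb):
    im=p["color"].astype(int); hsv=cv2.cvtColor(p["color"],cv2.COLOR_RGB2HSV)
    wh=(hsv[...,1]<40)&(hsv[...,2]>150)&roi(0,p,[.62,-.03,.014],radp)
    bl=(im[...,2]-im[...,0]>25)&(im[...,2]-im[...,1]>20)&roi(0,p,[.49,-.04,.003],radb)
    bl=cv2.morphologyEx(bl.astype(np.uint8),cv2.MORPH_CLOSE,np.ones((7,7)))
    print("plate",rect(p,wh,.014)); print("board",rect(p,bl,.003))
E
cat > b.py <<'E'
from m import *
run(ctrl.snapshot("top"),75,35)
E
python3 b.py
```

```text
plate (np.int64(3221), array([614.1669, -26.2297]), array([127.2445, 189.0366]), 13.765118598937988, array([[ 529.882 ,   50.4355],
       [ 574.8618, -133.1718],
       [ 698.4517, -102.8949],
       [ 653.472 ,   80.7124]], dtype=float32))
board (np.int64(528), array([492.343 , -42.3851]), array([68.3033, 89.5414]), 26.68741798400879, array([[441.722 , -17.7221],
       [481.9372, -97.7246],
       [542.9641, -67.0481],
       [502.7489,  12.9545]], dtype=float32))
```

```bash
cat > c.py <<'E'
from m import *
a=ctrl.snapshot("top");b=ctrl.snapshot("scene");w=ctrl.snapshot("wrist");save(w,"w1",1)
print("top stand corners",onz(a,np.array([[680,380],[775,322],[760,510]])/1.56,.015))
print("scene stand corners",onz(b,np.array([[258,183],[305,130],[367,148],[320,190]])/1.56,.015))
for z in(.1,.29): print(z,"eyepieces/objective",onz(b,np.array([[297,110],[345,25]])/1.56,z))
print("tcp in scene/top",proj(b,[[.167,-.654,.291],[.167,-.654,.225]])*1.56,proj(a,[.167,-.654,.291])*1.56)
for z in (.2,.3): print(onz(a,np.array([799,400])/1.56,z))
E
python3 c.py
```

```text
top stand corners [[ 0.3643 -0.4512  0.015 ]
 [ 0.4584 -0.6222  0.015 ]
 [ 0.1382 -0.5809  0.015 ]]
scene stand corners [[ 0.4689 -0.5969  0.015 ]
 [ 0.2057 -0.7617  0.015 ]
 [ 0.1512 -0.5584  0.015 ]
 [ 0.378  -0.4651  0.015 ]]
0.1 eyepieces/objective [[ 0.251  -0.7244  0.1   ]
 [-0.302  -1.2098  0.1   ]]
0.29 eyepieces/objective [[ 0.4957 -0.3552  0.29  ]
 [ 0.081  -0.7192  0.29  ]]
tcp in scene/top [[334.4588  37.6576]
 [335.8221  63.2074]] [[944.1668 554.4183]]
[[ 0.3521 -0.5335  0.2   ]]
[[ 0.3678 -0.4665  0.3   ]]
```

View pics/w1.png

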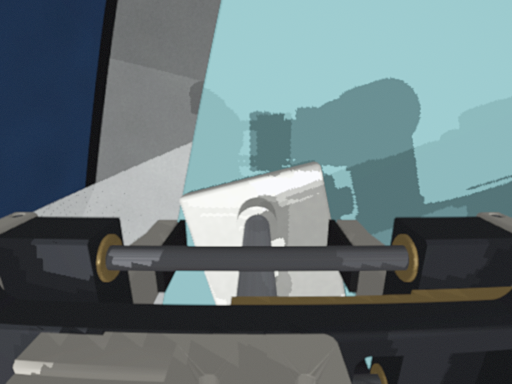

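The wrist view shows the microscope stand right under and beside the gripper, around (260,240). I'll zoom into the scene view before leaving the start pose.

```bash
cat > d.py <<'E'
from m import *
b=ctrl.snapshot("scene");save(b,"s2",4,(130,0,300,130))
for z in (.2,.3,.35,.4,.45): print(z,proj(b,[[.2,-.66,z],[.25,-.63,z],[.3,-.6,z]]).ravel()*1.56)
E
python3 d.py
```

```text
0.2 [324.7146  75.2582 316.0803  83.5359 306.9949  92.2622]
0.3 [322.266   36.499  313.273   43.9908 303.7916  51.907 ]
0.35 [320.9993  16.2389 311.819   23.2894 302.1305  30.7486]
0.4 [319.7043  -4.6286 310.3315   1.9461 300.4297   8.9108]
0.45 [318.3815 -26.1173 308.811  -20.055  298.6897 -13.624 ]
```

View pics/s2.png

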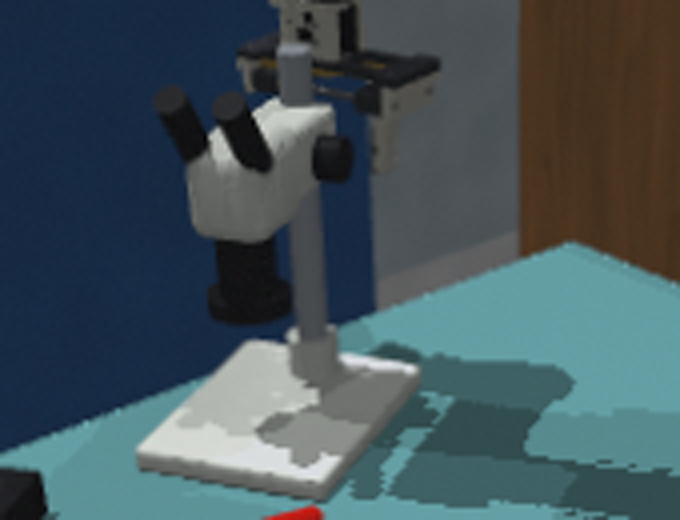

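Request:
send_rows([
  [[0,0,-0.05],0],
  [[0,0,-0.1],0],
  [[0,0,-0.15],0],
  [[0,0,-0.19],0],
  [[0,0,-0.19],0.007],
], gripper=0.4)

```text
clock: 1.27
tool_pos: [0.1672, -0.6552, 0.453]
orientation: [-179.3, 0.0, -166.3]
force: [-1.2, 0.5, 1.6]
opening: 0.06
gripper_force: 0.0
```

Request:
send_rows([
  [[-0.03,0.04,0],0],
  [[-0.06,0.08,0],0],
  [[-0.09,0.12,0],0],
  [[-0.12,0.16,0],0],
  [[-0.15,0.2,0],0],
])

```text
clock: 1.68
tool_pos: [0.2462, -0.4683, 0.4439]
orientation: [-180.0, 0.0, -166.3]
force: [1.5, -1.4, -0.1]
opening: 0.0355
gripper_force: 0.0
```

Request:
send_rows([
  [[-0.03,0.04,0],0],
  [[-0.06,0.08,0],0],
  [[-0.09,0.12,0],0],
  [[-0.12,0.16,0],0],
  [[-0.15,0.2,0],0],
])

```text
clock: 2.1
tool_pos: [0.3246, -0.2843, 0.4444]
orientation: [-180.0, 0.1, -166.3]
force: [1.9, -0.4, -0.1]
opening: 0.0351
gripper_force: 0.0
```

Request:
send_rows([
  [[-0.03,0.04,0],0],
  [[-0.06,0.08,0],0],
  [[-0.09,0.12,0],0],
  [[-0.12,0.16,0],0],
  [[-0.15,0.2,0],0],
])

```text
clock: 2.52
tool_pos: [0.4031, -0.1002, 0.4447]
orientation: [-180.0, 0.1, -166.2]
force: [1.6, 0.2, 0.5]
opening: 0.0352
gripper_force: 0.0
```

```bash
cat > e.py <<'E'
from m import *
print(ctrl.get_obs()["tool_pos"])
w=ctrl.snapshot("wrist");save(w,"w2",1.2)
print(proj(w,[[.5524,-.0414,.014],[.4924,-.0424,.003]]))
try: run(w,300,120)
except Exception as e: print(e)
E
python3 e.py
```

```text
[ 0.4031 -0.1002  0.4447]
[[267.364  229.5672]
 [274.0191 200.8113]]
plate (np.int64(2066), array([ 386.3811, -523.9482]), array([ 73.3783, 176.8473]), 49.92076873779297, array([[ 295.1012, -495.0899],
       [ 430.4167, -608.9523],
       [ 477.661 , -552.8066],
       [ 342.3455, -438.9442]], dtype=float32))
board (np.int64(751), array([490.6545, -43.5896]), array([69.119 , 88.9043]), 27.22034454345703, array([[439.5893, -19.8683],
       [480.2553, -98.9268],
       [541.7197, -67.3108],
       [501.0537,  11.7477]], dtype=float32))
```

View pics/w2.png

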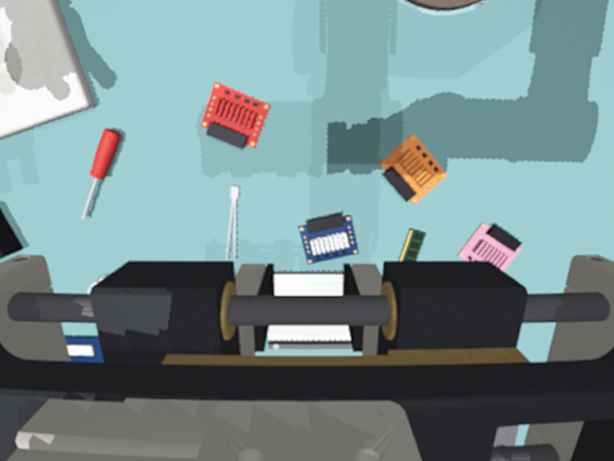

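The board is at (0.491,-0.043), yaw 27°, and the top camera agrees within 2 mm. I'll descend behind the socket.

Request:
send_rows([
  [[-0.01,0.01,0.05],0],
  [[-0.02,0.02,0.1],0],
  [[-0.026,0.032,0.15],0],
  [[-0.026,0.032,0.2],0],
  [[-0.026,0.032,0.25],0],
])

```text
clock: 2.98
tool_pos: [0.4171, -0.0718, 0.2428]
orientation: [180.0, 0.1, -166.2]
force: [2.2, 0.4, -0.2]
opening: 0.035
gripper_force: 0.0
```

Request:
send_rows([
  [[0,0,0.05],0],
  [[0,0,0.1],0],
  [[0,0,0.15],0],
  [[0,0,0.19],0],
  [[0,0,0.2],0],
])

```text
clock: 3.4
tool_pos: [0.4146, -0.073, 0.0803]
orientation: [180.0, -0.4, -166.3]
force: [-0.5, 0.5, -0.4]
opening: 0.0351
gripper_force: 0.0
```

```bash
cat > f.py <<'E'
from m import *
o=ctrl.get_obs();t=o["tool_pos"]
y=np.radians(13.77);R=np.array([[np.cos(y),np.sin(y)],[-np.sin(y),np.cos(y)]])
print("rel edge x,y:",R@(t[:2]-[.5524,-.0414]),"tip z",t[2]-.066,o["orientation"],o["force"],o["clock"],"radius",np.hypot(*t[:2]))
E
python3 f.py
```

```text
rel edge x,y: [-0.1413  0.0021] tip z 0.014313171705172517 [ 179.9936   -0.3959 -166.3071] [-0.5391  0.4575 -0.4235] 3.4 radius 0.4210069950099377
```

Request:
send_rows([
  [[0,0.005,0],0],
  [[0,0.005,0.005],0],
  [[0,0.005,0.01],0],
  [[0,0.005,0.01],0],
  [[0,0.005,0.01],0],
])

```text
clock: 3.82
tool_pos: [0.4171, -0.0681, 0.0773]
orientation: [180.0, 0.1, -166.2]
force: [-0.1, -0.4, 0.5]
opening: 0.035
gripper_force: 0.0
```

```bash
python3 f.py
```

```text
rel edge x,y: [-0.1378  0.0062] tip z 0.011298687353095 [ 179.9937    0.1411 -166.2456] [-0.0817 -0.3806  0.4532] 3.8167 radius 0.4226432806901998
```

Request:
send_rows([
  [[0,0,0.008],0],
  [[-0.01,0,0.008],0],
  [[-0.02,0,0.008],0],
  [[-0.025,0,0.008],0],
  [[-0.03,0,0.008],0],
])

```text
clock: 4.23
tool_pos: [0.4405, -0.0625, 0.0698]
orientation: [-180.0, -0.0, -166.3]
force: [-1.3, -0.8, -0.1]
opening: 0.0352
gripper_force: 0.4
```

Request:
send_rows([
  [[-0.005,0,0],0],
  [[-0.01,0,0],0],
  [[-0.015,0,0],0],
  [[-0.02,0,0],0],
  [[-0.022,0,0],0],
])

```text
clock: 4.65
tool_pos: [0.4575, -0.0583, 0.0698]
orientation: [-180.0, 0.0, -166.3]
force: [0.1, 0.7, -0.7]
opening: 0.035
gripper_force: 0.2
```

```bash
python3 f.py; cat > g.py <<'E'
from m import *
import sys
n=sys.argv[1]
a=ctrl.snapshot("top");b=ctrl.snapshot("scene")
u=proj(a,[.55,-.04,.02])[0].astype(int);v=proj(b,[.55,-.04,.02])[0].astype(int)
f=lambda p,u:cv2.resize(p["color"][u[1]-50:u[1]+50,u[0]-50:u[0]+50,::-1],(400,400),interpolation=cv2.INTER_CUBIC)
cv2.imwrite(f"pics/{n}.png",np.hstack([f(a,u),f(b,v)])); print(u,v)
E
python3 g.py g1
```

```text
rel edge x,y: [-0.0962  0.0061] tip z 0.00378407507618779 [-179.9957    0.026  -166.2501] [ 0.0681  0.6679 -0.6997] 4.65 radius 0.46125244306239976
[280 178] [245 192]
```

View pics/g1.png

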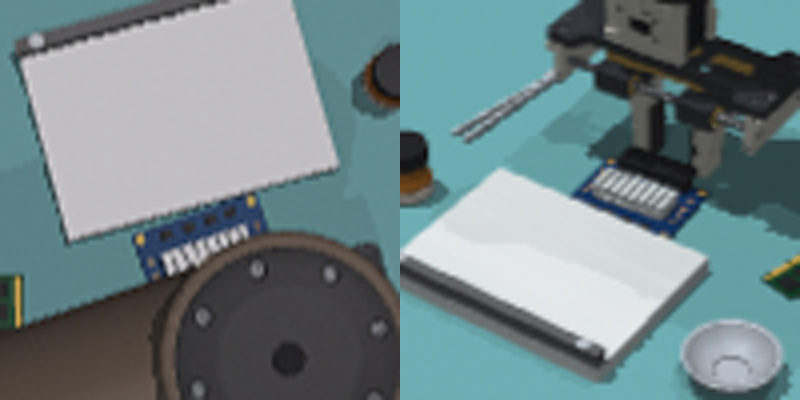

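The board now sits square to the plate, about 8 mm short of its front edge and roughly centred. I'll creep in until the force shows contact with the edge.

Request:
send_rows([
  [[-0.002,0,0],0],
  [[-0.004,0,0],0],
  [[-0.006,0,0],0],
  [[-0.008,0,0],0],
  [[-0.008,0,0],0],
])

```text
clock: 5.17
tool_pos: [0.4632, -0.0569, 0.0698]
orientation: [-180.0, 0.0, -166.3]
force: [0.1, -0.5, -0.1]
opening: 0.035
gripper_force: 0.1
```

Request:
send_rows([
  [[-0.001,0,0],0],
  [[-0.001,0,0],0],
  [[-0.002,0,0],0],
  [[-0.002,0,0],0],
  [[-0.002,0,0],0],
])

```text
clock: 5.58
tool_pos: [0.4635, -0.0569, 0.0696]
orientation: [180.0, -0.1, -166.3]
force: [-4.9, -0.4, 4.5]
opening: 0.0351
gripper_force: 2.6
```

Request:
send_rows([
  [[0,0,-0.003],0],
  [[0,0,-0.006],0],
  [[-0.001,0,-0.009],0],
  [[-0.002,0,-0.012],0],
  [[-0.002,0,-0.014],0],
])

```text
clock: 6.0
tool_pos: [0.4655, -0.0565, 0.0811]
orientation: [180.0, -0.1, -166.3]
force: [-3.8, -0.4, 0.5]
opening: 0.035
gripper_force: 2.3
```

```bash
python3 f.py;python3 g.py g2
```

```text
rel edge x,y: [-0.088   0.0061] tip z 0.015102366719459692 [ 179.9968   -0.0785 -166.281 ] [-3.8281 -0.4304  0.5021] 6.0 radius 0.46888114584359547
[280 178] [245 192]
```

View pics/g2.png

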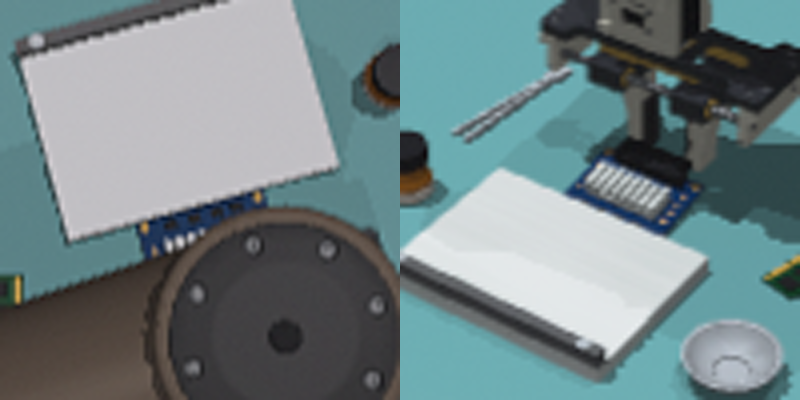

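The board is tipping with its leading end at the plate edge and the force low. I'll carry on along the arc.

Request:
send_rows([
  [[-0.0015,0,-0.003],0],
  [[-0.003,0,-0.006],0],
  [[-0.0045,0,-0.009],0],
  [[-0.006,0,-0.0125],0],
  [[-0.0075,0,-0.0155],0],
])

```text
clock: 6.52
tool_pos: [0.4697, -0.0555, 0.0931]
orientation: [180.0, -0.3, -166.3]
force: [-9.7, -2.0, 3.9]
opening: 0.0349
gripper_force: 5.0
```

```bash
python3 f.py
```

```text
rel edge x,y: [-0.0837  0.006 ] tip z 0.02707735099111086 [ 179.9917   -0.2631 -166.3113] [-9.6865 -1.9604  3.8652] 6.5167 radius 0.4729535643956639
```

Request:
send_rows([
  [[0,0,-0.003],0],
  [[0,0,-0.005],0],
  [[-0.001,0,-0.007],0],
  [[-0.002,0,-0.009],0],
  [[-0.003,0,-0.011],0],
])

```text
clock: 6.93
tool_pos: [0.4737, -0.0545, 0.1024]
orientation: [-180.0, -0.1, -166.3]
force: [-5.9, -1.3, 2.7]
opening: 0.0349
gripper_force: 2.9
```

```bash
python3 f.py;python3 g.py g3
```

```text
rel edge x,y: [-0.0795  0.006 ] tip z 0.0364123786965857 [-179.9981   -0.0584 -166.2732] [-5.93   -1.2556  2.7204] 6.9333 radius 0.47684965910293303
[280 178] [245 192]
```

View pics/g3.png

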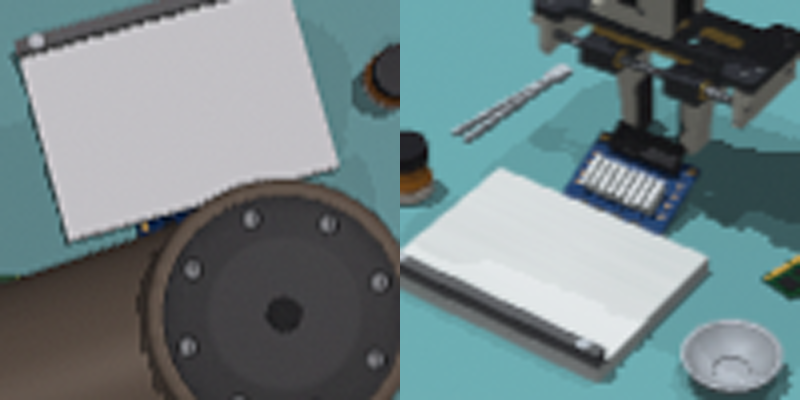

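Request:
send_rows([
  [[-0.0015,0,-0.003],0],
  [[-0.0035,0,-0.0055],0],
  [[-0.0055,0,-0.008],0],
  [[-0.0075,0,-0.0105],0],
  [[-0.01,0,-0.0125],0],
])

```text
clock: 7.45
tool_pos: [0.4813, -0.0527, 0.1126]
orientation: [-180.0, -0.1, -166.3]
force: [-9.5, -0.9, 7.5]
opening: 0.035
gripper_force: 5.3
```

```bash
python3 f.py
```

```text
rel edge x,y: [-0.0717  0.006 ] tip z 0.0465739286489813 [-179.9933   -0.0945 -166.2727] [-9.4896 -0.8883  7.4854] 7.45 radius 0.48418603082933753
```

Request:
send_rows([
  [[-0.001,0,-0.003],0],
  [[-0.003,0,-0.006],0],
  [[-0.006,0,-0.009],0],
  [[-0.009,0,-0.011],0],
  [[-0.012,0,-0.0125],0],
])

```text
clock: 7.87
tool_pos: [0.4914, -0.0502, 0.1227]
orientation: [-180.0, -0.0, -166.3]
force: [-8.4, -0.6, 9.1]
opening: 0.0351
gripper_force: 5.0
```

```bash
python3 f.py
```

```text
rel edge x,y: [-0.0613  0.006 ] tip z 0.0567282448949713 [-179.9893   -0.0269 -166.2591] [-8.4093 -0.6372  9.1177] 7.8667 radius 0.49395204514544905
```

Request:
send_rows([
  [[0,0,-0.002],0],
  [[-0.003,0,-0.004],0],
  [[-0.0065,0,-0.006],0],
  [[-0.01,0,-0.0075],0],
  [[-0.0135,0,-0.0095],0],
])

```text
clock: 8.28
tool_pos: [0.5027, -0.0472, 0.13]
orientation: [180.0, 0.1, -166.3]
force: [-0.5, 0.2, 0.2]
opening: 0.035
gripper_force: 0.2
```

```bash
python3 f.py
```

```text
rel edge x,y: [-0.0496  0.0062] tip z 0.06398107522889246 [ 179.9975    0.0669 -166.2523] [-0.4569  0.2168  0.216 ] 8.2833 radius 0.5049461620734307
```

```bash
cat > q.py <<'E'
from m import *
import sys
th=np.radians(float(sys.argv[1])); y=np.radians(13.77)
b=ctrl.snapshot("scene")
def W(x,yy,z,th): # board frame -> world, tilted about lead at edge foot (shift -2.5mm)
    dx=x-35; px=dx*np.cos(th)+z*np.sin(th)-.0; pz=-dx*np.sin(th)+z*np.cos(th); px-=2.5; py=yy+6
    return [.5524+(px*np.cos(y)-py*np.sin(y))/1e3,-.0414+(px*np.sin(y)+py*np.cos(y))/1e3,pz/1e3]
for t in (th,0,np.pi/4): print("pred heat sink c",proj(b,[W(2.5,0,15,t),W(-43,0,11,t)]))
for d in ctrl.boxes_of(b,"board"): print(d["conf"],np.array(d["xy"])*[512,384])
im=b["color"].astype(int); m=(im[...,2]-im[...,0]>25)&(im[...,2]-im[...,1]>20)
v=proj(b,W(2.5,0,0,th))[0].astype(int); s=m[v[1]-35:v[1]+35,v[0]-40:v[0]+40]; r,c=np.nonzero(s)
print("blue",s.sum(),c.min()+v[0]-40,c.max()+v[0]-40,r.min()+v[1]-35,r.max()+v[1]-35)
print("pred corners",proj(b,[W(x,yy,3,th) for x in(-35,35) for yy in(-45,45)]))
E
python3 q.py 55
```

```text
pred heat sink c [[247.898  187.9708]
 [253.419  173.5528]]
pred heat sink c [[252.8963 188.7817]
 [261.1622 182.2213]]
pred heat sink c [[249.0581 187.3621]
 [255.6221 173.5898]]
0.95 [315.392  183.8976]
0.75 [343.0912 227.712 ]
0.61 [250.4192 185.3184]
blue 67 236 263 178 199
pred corners [[241.4492 171.2832]
 [266.541  181.3632]
 [234.1907 193.0265]
 [258.887  203.6989]]
```

Request:
send_rows([
  [[-0.0035,0,-0.002],0],
  [[-0.0075,0,-0.004],0],
  [[-0.0125,0,-0.006],0],
  [[-0.0175,0,-0.0075],0],
  [[-0.023,0,-0.009],0],
])

```text
clock: 8.8
tool_pos: [0.5203, -0.043, 0.1371]
orientation: [-180.0, 0.0, -166.3]
force: [-0.0, -0.3, -1.2]
opening: 0.0354
gripper_force: 0.0
```

```bash
python3 f.py; python3 q.py 70
```

```text
rel edge x,y: [-0.0316  0.0061] tip z 0.0711440987051909 [-179.9992    0.0165 -166.2548] [-0.0492 -0.3128 -1.1822] 8.8 radius 0.5220330037974958
pred heat sink c [[246.0926 189.4816]
 [249.6791 174.9389]]
pred heat sink c [[252.8963 188.7817]
 [261.1622 182.2213]]
pred heat sink c [[249.0581 187.3621]
 [255.6221 173.5898]]
0.81 [343.1936 229.2864]
0.56 [313.9072 184.896 ]
blue 15 235 260 183 199
pred corners [[238.1829 171.9072]
 [263.472  182.126 ]
 [234.1276 193.2667]
 [258.8184 203.9447]]
```

```bash
python3 g.py g4
```

```text
[280 178] [245 192]
```

View pics/g4.png

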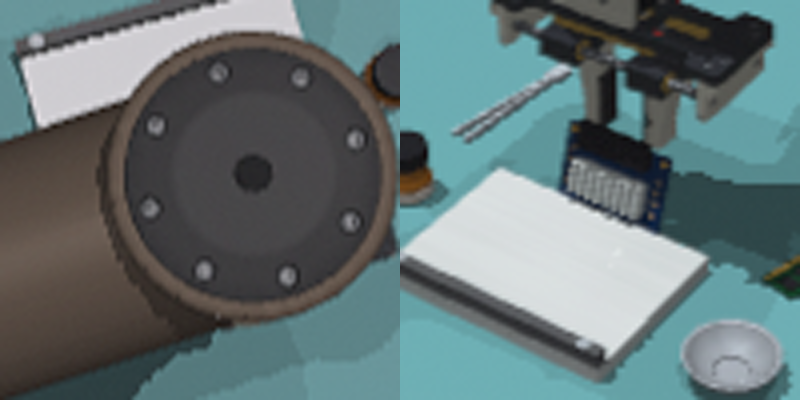

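The board stands at roughly 70° with both fingers behind the socket. I'll push it over the top.

Request:
send_rows([
  [[-0.004,0,-0.001],0],
  [[-0.008,0,-0.002],0],
  [[-0.012,0,-0.002],0],
  [[-0.016,0,-0.003],0],
  [[-0.02,0,-0.003],0],
])

```text
clock: 9.42
tool_pos: [0.5358, -0.0392, 0.1395]
orientation: [-180.0, 0.0, -166.3]
force: [-0.6, 0.5, -1.2]
opening: 0.0349
gripper_force: 0.0
```

Request:
send_rows([
  [[-0.004,0,0],0],
  [[-0.008,0,0],0],
  [[-0.012,0,0],0],
  [[-0.016,0,0],0],
  [[-0.02,0,0],0],
])

```text
clock: 9.83
tool_pos: [0.5511, -0.0355, 0.1393]
orientation: [180.0, -0.0, -166.3]
force: [0.4, 0.3, -0.1]
opening: 0.035
gripper_force: 0.0
```

Request:
send_rows([
  [[-0.004,0,0],0],
  [[-0.008,0,0],0],
  [[-0.012,0,0],0],
  [[-0.016,0,0],0],
  [[-0.02,0,0],0],
])

```text
clock: 10.25
tool_pos: [0.5667, -0.0316, 0.1394]
orientation: [180.0, 0.0, -166.3]
force: [0.4, -0.4, -0.0]
opening: 0.0348
gripper_force: 0.0
```

```bash
python3 f.py; python3 q.py 100
```

```text
rel edge x,y: [0.0162 0.0061] tip z 0.07336488293273949 [ 179.9999    0.0014 -166.26  ] [ 0.4028 -0.3807 -0.0194] 10.25 radius 0.5675565932015225
pred heat sink c [[242.7195 194.2328]
 [241.6226 182.5941]]
pred heat sink c [[252.8963 188.7817]
 [261.1622 182.2213]]
pred heat sink c [[249.0581 187.3621]
 [255.6221 173.5898]]
0.92 [343.296  228.7104]
0.8 [314.88   185.3952]
0.71 [260.608  145.1904]
0.56 [235.8784 198.1056]
blue 295 222 258 186 207
pred corners [[230.9555 177.5383]
 [256.4989 188.1313]
 [234.1169 193.6862]
 [258.7913 204.3699]]
```

Request:
send_rows([
  [[0.04,0,-0.02],0],
  [[0.08,0,-0.02],0],
  [[0.12,0,-0.02],0],
  [[0.16,0,-0.02],0],
  [[0.16,0,-0.02],0],
])

```text
clock: 10.77
tool_pos: [0.4359, -0.0636, 0.1548]
orientation: [179.9, -0.2, -166.4]
force: [-0.7, 0.1, -0.1]
opening: 0.0349
gripper_force: 0.0
```

```bash
cat > r.py <<'E'
from m import *
y=np.radians(13.77);R=np.array([[np.cos(y),np.sin(y)],[-np.sin(y),np.cos(y)]])
for n in("scene","top"):
    p=ctrl.snapshot(n); im=p["color"].astype(int)
    bl=((im[...,2]-im[...,0]>25)&(im[...,2]-im[...,1]>20)&roi(0,p,[.58,-.03,.029],38)).astype(np.uint8)
    a,c,s,ang,bx=rect(p,cv2.morphologyEx(bl,cv2.MORPH_CLOSE,np.ones((5,5))),.029)
    print(n,a,s,ang,"\n centre/corners rel edge mm",R@(c-[552.4,-41.4]),((bx-[552.4,-41.4])@R.T).ravel())
    pl=(cv2.cvtColor(p["color"],cv2.COLOR_RGB2HSV)[...,2]>150)&(np.ptp(im,axis=2)<30)&roi(0,p,[.62,-.03,.014],75)
    if n=="scene":save(p,"s5",4,(180,140,330,260))
E
python3 f.py;python3 r.py
```

```text
rel edge x,y: [-0.1184  0.0062] tip z 0.08880355572228646 [ 179.9265   -0.1918 -166.3702] [-0.6894  0.123  -0.1321] 10.7667 radius 0.44051926623642906
scene 475 [71.0941 90.0355] 13.489705085754395 
 centre/corners rel edge mm [29.1249  3.3513] [ -6.2015  48.5424  -6.6419 -41.492   64.4514 -41.8398  64.8918  48.1946]
top 873 [70.606  88.7705] 13.600337028503418 
 centre/corners rel edge mm [27.9275  3.1941] [ -7.2439  47.6837  -7.5068 -41.0864  63.0989 -41.2955  63.3618  47.4746]
```

The board has flopped, solder side up and square. Its centre is 28 mm past the front edge and the socket needs about 58 mm more to reach the rail. Next I push its leading end.

Request:
send_rows([
  [[-0.02,-0.004,0.02],0],
  [[-0.05,-0.004,0.04],0],
  [[-0.085,-0.004,0.06],0],
  [[-0.085,-0.004,0.08],0],
  [[-0.085,-0.004,0.086],0],
])

```text
clock: 11.28
tool_pos: [0.5099, -0.0488, 0.084]
orientation: [-180.0, -0.2, -166.3]
force: [-0.6, -1.1, -0.3]
opening: 0.035
gripper_force: 0.0
```

```bash
python3 f.py
```

```text
rel edge x,y: [-0.0431  0.003 ] tip z 0.017984800239819715 [-179.9995   -0.1529 -166.269 ] [-0.6177 -1.0578 -0.3384] 11.2833 radius 0.5121922542793405
```

Request:
send_rows([
  [[0,0,-0.002],0],
  [[-0.005,0,-0.002],0],
  [[-0.01,0,-0.002],0],
  [[-0.015,0,-0.002],0],
  [[-0.02,0,-0.002],0],
])

```text
clock: 11.7
tool_pos: [0.5252, -0.0451, 0.0893]
orientation: [180.0, 0.1, -166.3]
force: [-0.2, -0.4, 0.0]
opening: 0.0352
gripper_force: 0.0
```

Request:
send_rows([
  [[-0.004,0,0],0],
  [[-0.008,0,0],0],
  [[-0.013,0,0],0],
  [[-0.018,0,0],0],
  [[-0.023,0,0],0],
])

```text
clock: 12.12
tool_pos: [0.5424, -0.0409, 0.0881]
orientation: [180.0, -0.0, -166.3]
force: [-0.5, -0.2, 0.2]
opening: 0.0353
gripper_force: 0.5
```

```bash
python3 f.py; python3 r.py
```

```text
rel edge x,y: [-0.0096  0.0029] tip z 0.022143630597206504 [ 179.9997   -0.0273 -166.2648] [-0.5261 -0.2161  0.1914] 12.1167 radius 0.5439205228469398
scene 414 [63.6875 90.3246] 13.119949340820312 
 centre/corners rel edge mm [41.8175  2.9216] [ 10.4881  48.4423   9.4634 -41.8765  73.1468 -42.599   74.1716  47.7197]Traceback (most recent call last):
  File "r.py", line 6, in <module>
    a,c,s,ang,bx=rect(p,cv2.morphologyEx(bl,cv2.MORPH_CLOSE,np.ones((5,5))),.029)
                 ~~~~^^^^^^^^^^^^^^^^^^^^^^^^^^^^^^^^^^^^^^^^^^^^^^^^^^^^^^^^^^^^
  File "m.py", line 5, in rect
    i=1+np.argmax(s[1:,4]); m=(l==i)
        ~~~~~~~~~^^^^^^^^^
    return _wrapfunc(a, 'argmax', axis=axis, out=out, **kwds)
    return bound(*args, **kwds)
ValueError: attempt to get argmax of an empty sequence
```

Request:
send_rows([
  [[-0.005,0,0.001],0],
  [[-0.01,0,0.001],0],
  [[-0.015,0,0.001],0],
  [[-0.02,0,0.001],0],
  [[-0.025,0,0.001],0],
])

```text
clock: 12.63
tool_pos: [0.5622, -0.036, 0.0873]
orientation: [-180.0, 0.0, -166.3]
force: [0.2, -0.6, -0.2]
opening: 0.0352
gripper_force: 0.1
```

Request:
send_rows([
  [[-0.005,0,0],0],
  [[-0.01,0,0],0],
  [[-0.015,0,0],0],
  [[-0.02,0,0],0],
  [[-0.025,0,0],0],
])

```text
clock: 13.05
tool_pos: [0.5815, -0.0313, 0.0874]
orientation: [-180.0, 0.0, -166.3]
force: [-0.6, -0.2, -0.5]
opening: 0.0349
gripper_force: 0.1
```

Request:
send_rows([
  [[-0.002,0,0],0],
  [[-0.004,0,0],0],
  [[-0.006,0,0],0],
  [[-0.007,0,0],0],
  [[-0.007,0,0],0],
])

```text
clock: 13.47
tool_pos: [0.5867, -0.03, 0.0874]
orientation: [180.0, 0.0, -166.3]
force: [0.3, -0.0, 0.4]
opening: 0.035
gripper_force: 0.0
```

```bash
python3 f.py; python3 r.py 2>&1 | head -2
```

```text
rel edge x,y: [0.036  0.0029] tip z 0.02136222895305516 [ 179.9987    0.0139 -166.2616] [ 0.3301 -0.0063  0.3839] 13.4667 radius 0.587479030543541
scene 456 [67.2805 89.4934] 14.07626724243164 
 centre/corners rel edge mm [85.8042  3.0149] [ 51.9253  47.5812  52.4036 -41.911  119.6832 -41.5514 119.2048  47.9408]
```

Request:
send_rows([
  [[-0.001,0,0],0],
  [[-0.002,0,0],0],
  [[-0.003,0,0],0],
  [[-0.003,0,0],0],
  [[-0.003,0,0],0],
])

```text
clock: 13.98
tool_pos: [0.589, -0.0295, 0.0874]
orientation: [-180.0, 0.0, -166.3]
force: [-0.0, -0.4, 0.4]
opening: 0.035
gripper_force: 0.2
```

Request:
send_rows([
  [[-0.001,0,0],0],
  [[-0.0015,0,0],0],
  [[-0.002,0,0],0],
  [[-0.002,0,0],0],
  [[-0.002,0,0],0],
])

```text
clock: 14.4
tool_pos: [0.5904, -0.0291, 0.0873]
orientation: [180.0, -0.0, -166.3]
force: [-0.9, -0.1, 0.5]
opening: 0.0348
gripper_force: 0.5
```

Request:
send_rows([
  [[-0.001,0,0],0],
  [[-0.0015,0,0],0],
  [[-0.002,0,0],0],
  [[-0.002,0,0],0],
  [[-0.002,0,0],0],
])

```text
clock: 14.82
tool_pos: [0.5906, -0.0291, 0.0872]
orientation: [180.0, -0.2, -166.3]
force: [-5.7, -0.4, 4.8]
opening: 0.0349
gripper_force: 3.0
```

Request:
send_rows([
  [[-0.001,0,0],0],
  [[-0.001,0,0],0],
  [[-0.001,0,0],0],
  [[-0.001,0,0],0],
  [[-0.001,0,0],0],
])

```text
clock: 15.23
tool_pos: [0.5908, -0.0291, 0.0871]
orientation: [180.0, -0.2, -166.3]
force: [-8.1, -1.5, 5.8]
opening: 0.0349
gripper_force: 4.0
```

```bash
python3 f.py; python3 r.py 2>&1 | head -2
```

```text
rel edge x,y: [0.0402 0.0028] tip z 0.02112903138915262 [ 179.9917   -0.2265 -166.2871] [-8.0519 -1.4908  5.7986] 15.2333 radius 0.5915025847074027
scene 464 [69.571  89.4595] 14.521281242370605 
 centre/corners rel edge mm [88.4006  2.9044] [ 53.0316  47.1742  54.2046 -42.2776 123.7696 -41.3654 122.5966  48.0865]
```

The socket is hard against the rail, exactly where predicted. I'll back away.

Request:
send_rows([
  [[0.003,0,0],0],
  [[0.01,0,0],0],
  [[0.03,0,0],0],
  [[0.06,0,0],0],
  [[0.1,0,0],0],
])

```text
clock: 15.75
tool_pos: [0.5161, -0.0472, 0.0873]
orientation: [-180.0, 0.1, -166.2]
force: [1.2, -0.1, -0.2]
opening: 0.035
gripper_force: 0.0
```

Request:
send_rows([
  [[0.03,0,-0.04],0],
  [[0.06,0,-0.08],0],
  [[0.09,0,-0.12],0],
  [[0.09,0,-0.16],0],
  [[0.09,0,-0.2],0],
])

```text
clock: 16.17
tool_pos: [0.4438, -0.065, 0.2494]
orientation: [180.0, 0.1, -166.3]
force: [1.3, 1.1, -0.8]
opening: 0.0353
gripper_force: 0.0
```

```bash
python3 f.py; python3 r.py; python3 g.py g6
```

```text
rel edge x,y: [-0.1111  0.0029] tip z 0.18341623076279787 [ 179.9867    0.131  -166.2606] [ 1.3248  1.0625 -0.7558] 16.1667 radius 0.4485343590745569
scene 518 [71.1037 89.5933] 14.076268196105957 
 centre/corners rel edge mm [87.2401  3.0725] [ 51.4493  47.6785  51.9282 -41.9135 123.0308 -41.5335 122.5519  48.0585]
top 859 [70.2421 89.2921] 13.552888870239258 
 centre/corners rel edge mm [86.5276  3.2459] [ 51.576   48.0247  51.2376 -41.2667 121.4792 -41.5329 121.8176  47.7585]
[280 178] [245 192]
```

View pics/g6.png

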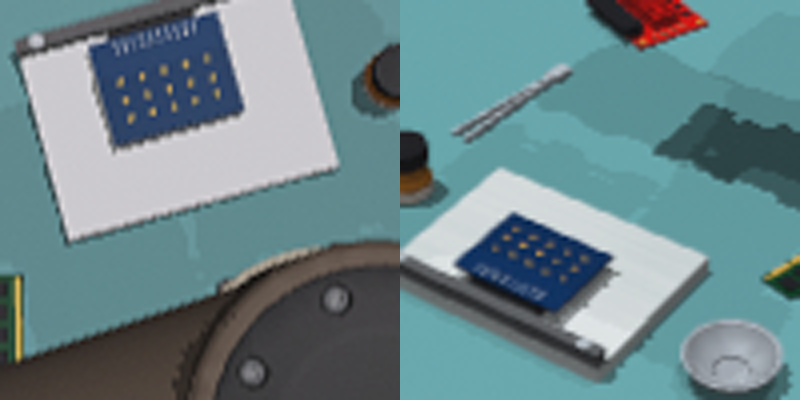

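The board lies solder side up, square and with its socket at the rail; the arm is clear.

```bash
python3 -c "from plant import ctrl;print(ctrl.close_job())"
```

```text
the job is handed in; nothing more can be done
None
```

The board was tipped over the plate's front edge, lies solder side up, was pushed square against the rail, and the job is handed in with the arm clear; no verdict came back.

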